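# Reset the sample mill, lock its grinding cup in and hold it in the run position

### The job

The sample mill has tripped: press its overload reset button fully down and let it come back up, then take the loaded grinding cup from the tray and, keeping it upright, set it into the mill's socket, push it down against the spring and turn it a quarter turn clockwise, as far as the run position. The run switch springs back, so keep hold of the cup there: the program finishes while the gripper still holds the cup down in the socket and turned to run. Leave the other things on the bench where they are.

Things in the scene. Friction and masses are not known exactly. Their poses are not given: they have to be found in the camera images.
- mill: Sample mill, fixed: white bench unit with grey deck, 210 mm along its x, 160 mm along its y, deck 100 mm above the bench; origin under its middle. x runs from the control end (button, display, knob) to the socket end, z up. At the control end a black bar knob, 30 mm wide and 16 mm high, at x -72, y -47 mm is the speed knob, not the button.
- reset_button_top (a point): Centre of the top of the mill's overload reset button: round white cap of 20 mm diameter standing out of a black ring 36 mm wide and 12 mm high on the deck, at mill x -72, y +47 mm. Its top is 18 mm above the deck, 118 mm above the bench. Pressed straight down.
- reset_button (a joint): Travel of the reset button: 0 up, 0.006 m fully down; its spring takes 1.5 N at the start and 5 N fully down, and brings it back up.
- socket (a point): Centre of the mouth of the bayonet socket, level with its collar's top, 128 mm above the bench, at mill x +30, y 0; axes as the mill's. Aluminium collar 98 mm across, 28 mm above the deck; round opening 67 mm wide with two opposite notches for the cup's lugs. The flange is 6 mm thick; below it the lugs can turn.
- notch (a point): Middle of one of the two notches in the socket's flange, 38 mm from the socket's axis and level with the mouth; the other is opposite. They lie on the line 45 degrees (0.785 rad) counter-clockwise, seen from above, from the mill's x axis. Each is 18 mm wide and reaches 43 mm from the axis: the lugs go in there.
- plate (a joint): Travel of the sprung plate in the socket: 0 free, 0.0085 m on the hard floor; 3.5 N at the start, 8 N at 5 mm, 11 N at the floor. The cup set on the free plate has its underside 12 mm below the mouth, its lugs still caught in the notches; 5 mm further down it can turn. Turned and eased up against the flange it reads about 0.005.
- switch_ring (a joint): Angle of the spring-return run switch, a ring in the socket pushed round by the lugs: 0 at rest, 1.5 rad at its stop, growing clockwise seen from above. The lugs meet it after 0 to 0.16 rad, so a quarter turn of the cup reads about 1.4 to 1.5. Return spring 0.06 N m at the start, 0.21 at the stop: let go, it turns ring and cup back. The mill runs above 1.25.
- cup_grip (a point): Centre of the grip of the closed grinding cup, 88 mm above its underside: a black block 60 mm long (cup x), 46 mm across its two flat sides (cup y), 34 mm high (17 mm above and below the point). The cup stands upright (z up) on the tray, 105 mm tall, steel body 56 mm across; 0.28 kg, give or take a fifth. Half a turn gives the same cup.
- cup_lug (a point): Middle of one of the cup's two steel bayonet lugs, 12 mm wide and 7 mm high, 4 to 11 mm above the underside. They stick out at cup +x (this one) and -x, below the two ends of the grip, to 40 mm from the axis. The point is 35.5 mm from the axis, 7.5 mm above the underside. The round black base between them is 62 mm across, lower edge chamfered.
- tray: Shallow steel tray, 220 x 260 mm, rim 16 mm high, fixed; origin under its centre. The cup and two other vessels stand on its floor, 4 mm above the bench, in any order.
- canister_mid (a point): Bystander: lidded steel can, round, 62 mm across and 94 mm tall, with a round black screw lid (no lugs, no flats), on the tray; the point is half-way up.
- jar_mid (a point): Bystander: squat glass jar with white lid, 60 mm across and 66 mm tall, on the tray; the point is half-way up.
- flask_a_mid (a point): Bystander: conical glass flask, 82 mm across the foot and 135 mm tall, at the far side of the bench; the point is 60 mm up.
- flask_b_mid (a point): Bystander: a second conical glass flask like the first; the point is 60 mm up.
- reagent_mid (a point): Bystander: amber glass bottle, 68 mm across and 150 mm tall; the point is half-way up.
- beaker_mid (a point): Bystander: open glass beaker, 70 mm across and 90 mm tall; the point is half-way up.
- brush_grip (a point): Bystander: cleaning brush, 170 mm long, lying on the bench in front of the robot; the point is in its handle.
Things that resemble listed ones, but are neither listed nor needed, are in the scene too. Leave any turquoise or yellow look-alike of the part that bears cup_grip alone.

How it is judged:
By the outcome, as a careful person would: the job done as asked, in the order asked, and still so for the second after the job is handed in, while the arm keeps its last pose, push and grip.
It also fails if it takes over 64 s, if anything falls off the work surface, if the arm or the gripper's body presses on something with over 40 N, if the wrist force passes 120 N, or if a joint passes its speed limit or range.

### The arm

A 6-joint arm with a two-finger parallel gripper is mounted at the origin on the work surface. World frame = base frame: x ahead of the robot, y to its left, z up, the work surface at z = 0. Lengths are in m, angles in degrees, forces in N, time in s.
With the tool pointing down it reaches from about 0.35 to 0.875 m from the base axis. Payload 4.2 kg.
Tool frame: the origin (TCP) lies midway between the tips of the shut fingers; the grasp point (between the pads) lies 19 mm behind it; z points along the fingers, y is the direction in which the jaws open and shut (so a half turn about z gives the same grasp; the last joint's range is limited). The gripper opens to 87 mm and grips with 3 to 60 N. Pads are 19 mm wide; open, the fingers measure 117 mm over their backs; the gripper's body (75 mm by 190 mm) begins 51 mm behind the grasp point.
Start: joints at [-60.012, 22.042, 0.453, 0, -68.411, -14.817], TCP at [0.164, -0.603, 0.223] pointing down, gripper open.
Joint ranges: [-179.83, 179.83], [-69.29, 118.12], [-61.27, 80.66], [-181.25, 117.63], [-171.15, -9.14], [-177.46, 177.46]. Speed limits (degrees/s): [159.86, 159.86, 180, 180, 180, 180].

### API

Orientations are given as a 3x3 rotation matrix whose columns are the frame's x, y, z axes.
In Python, from station import sense, capture, finish_job gives the robot as it stands. The module is installed in compiled form; this text tells all that it offers.
- The arm moves only by the shell command python3 -m jog 'ROWS' [OPENING]. ROWS is JSON, a list of rows, each a list of 6 numbers: the shift along the tool's x, y, z in cm, then the turn, a rotation vector about the tool's x, y, z in degrees. In form: [[dx, dy, dz, wx, wy, wz], ...]. A call has exactly 5 rows; each row shifts and turns the commanded pose from where the row before left it, along the tool's axes as they then stand; what a row does not reach is not made up. A row lasts 1/12 s, in which the tool goes at most 41.7 mm and 7.16 degrees, less where a joint would pass 70% of its speed; a pose out of reach is approached as far as the arm can. A call is refused whole if a number of a shift passes 4.17 or a number of a turn 7.16, either way. A call with a gripper value outside its range is refused whole. OPENING is the finger opening in cm, from 0 to 8.7, set as the call begins (- or left out, the last holds). The fingers move at their own pace and stop on an object; the grip force is fixed at half the most. Time passes only in rows, so rows that do not move let the fingers close, or fill a call up. It gives the time, the measured TCP pose, the force and the opening at its end, in the units of the state.
- sense(): the state, without advancing time (a new reading comes with each control period).
- capture(name): name is "side" or "top" or "wrist"; returns a dict with "frame" (420x560x3 uint8, red, green, blue), "fx", "fy", "cx", "cy" (pixels), "world_to_cam" (4x4, takes a point from world to camera coordinates). Camera axes: x right, y up, looking along -z (the intrinsics and any distortion apply to the point x, -y, -z); pixel columns grow to the right and rows downward; lengths in m; the calibration is good to about 2 mm. A picture is of the moment at which its call begins. There is no depth.
- finish_job(): hands the job in, once; it reports no verdict.
The state is a dict: "time_s": time; "joints": joint angles; "joint_velocities": joint speeds; "effort": joint torques, N m; "tcp_pos": TCP position; "ee_rot": TCP orientation; "wrist_force": force on the tool from outside, world axes, zero at the start; "moment": the same for the moment, N m; "gripper_width": opening from 0.0 (shut) to 1.0 (fully open).
Only numpy, scipy, OpenCV 4.12 (cv2) and the standard library are available. Lean on these libraries where they do the work, as an engineer would, in place of code of your own. Each camera call takes 0.05 s, during which the arm holds its last target.

## Working session

There is one attempt and no reset: what is moved stays moved. The work goes in short steps, Python scripts to look and compute and a shell command to move; the robot and the scene stay as the last step left them, time stands still between calls to the robot, and variables do not carry over. Pictures are saved under pics/ and viewed, and the job is handed in when it is done.

```bash
mkdir -p pics; ls; python3 - <<'E'
from station import sense,capture
import cv2,numpy as np,json
s=sense();print(s)
for n in ["side","top","wrist"]:
    c=capture(n);cv2.imwrite(f"pics/{n}0.png",c["frame"][:,:,::-1])
    print(n,{k:(np.round(v,4).tolist() if k!="frame" else 0) for k,v in c.items()})
E
```

```text
pics
{'time_s': 0.0, 'joints': array([-6.00121114e+01,  2.20888216e+01,  3.79102813e-01, -2.90431961e-02,
       -6.84125703e+01, -1.48189840e+01]), 'joint_velocities': array([0.10410918, 0.07620798, 0.03181567, 0.03918311, 0.05485851,
       0.02564383]), 'effort': array([ 5.94853300e-04, -3.90666926e+01,  1.87401652e+01,  4.21959087e+00,
        1.08715476e-02, -1.96290775e-04]), 'tcp_pos': array([ 0.16341917, -0.60261654,  0.2214753 ]), 'ee_rot': array([[-9.65207532e-01, -2.61484199e-01, -6.58513973e-04],
       [-2.61485013e-01,  9.65205286e-01,  2.08417005e-03],
       [ 9.06236313e-05,  2.18384816e-03, -9.99997611e-01]]), 'wrist_force': array([-0.04158459,  0.37037773, -0.41262713]), 'moment': array([-0.04261532,  0.04226617, -0.02453267]), 'gripper_width': 0.9978194991845022}
side {'frame': 0, 'fx': 401.6794, 'fy': 401.6794, 'cx': 280.9307, 'cy': 213.4558, 'world_to_cam': [[-0.988, -0.1544, -0.0091, 0.5567], [0.0863, -0.5995, 0.7957, -0.1878], [-0.1283, 0.7854, 0.6056, -0.9032], [0.0, 0.0, 0.0, 1.0]]}
top {'frame': 0, 'fx': 425.9611, 'fy': 425.9611, 'cx': 273.9959, 'cy': 212.5794, 'world_to_cam': [[-0.004, -0.9997, -0.0238, -0.0546], [0.9841, -0.0082, 0.1773, -0.5701], [-0.1775, -0.0227, 0.9839, -1.0329], [0.0, 0.0, 0.0, 1.0]]}
wrist {'frame': 0, 'fx': 370.5492, 'fy': 370.5492, 'cx': 278.1197, 'cy': 203.5355, 'world_to_cam': [[-0.2619, 0.9651, 0.0035, 0.6233], [-0.937, -0.2534, -0.2406, 0.0286], [-0.2313, -0.0663, 0.9706, -0.3901], [0.0, 0.0, 0.0, 1.0]]}
```

View pics/side0.png

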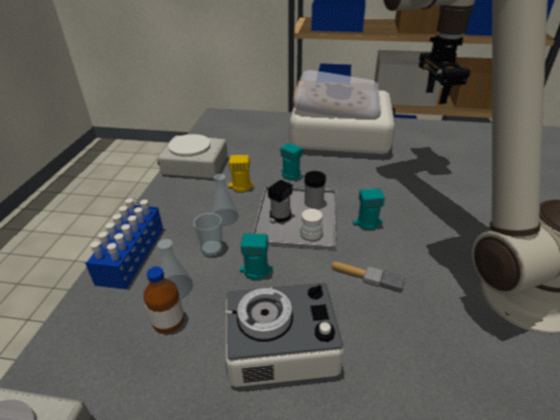

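View pics/top0.png

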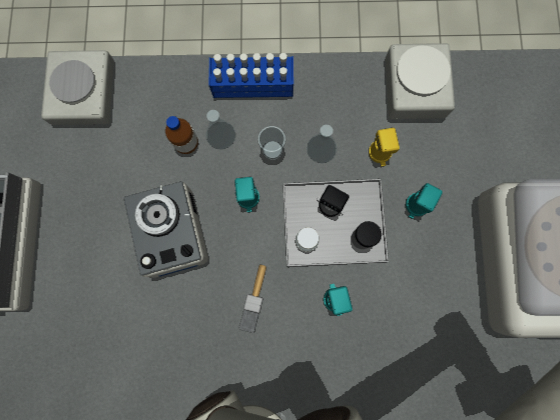

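View pics/wrist0.png

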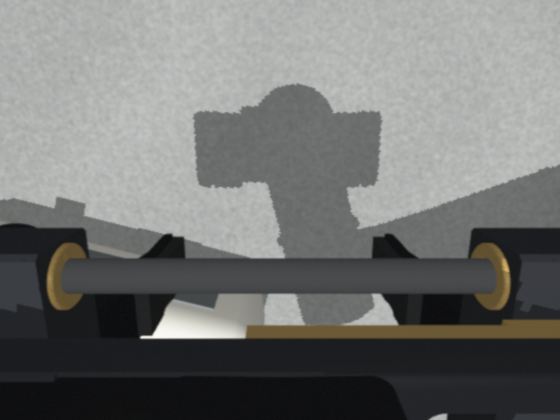

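The side view shows the mill with its socket at about (265,312), the white button at (324,328) and the knob at (316,291). The cup is on the tray at about (280,200). In the top view the socket is at (156,215), the button at (148,260), the knob at (186,250) and the cup grip at (334,201). I'll zoom in next.

```bash
cat > h.py <<'E'
import numpy as np,cv2
from station import sense,capture
def ray(c,u,v):
    W=c["world_to_cam"];R=W[:3,:3];t=W[:3,3]
    d=np.array([(u-c["cx"])/c["fx"],-(v-c["cy"])/c["fy"],-1.])
    return -R.T@t, R.T@d
def onz(c,u,v,z):
    o,d=ray(c,u,v);return (o+d*(z-o[2])/d[2])
def proj(c,p):
    q=c["world_to_cam"][:3,:3]@np.asarray(p)+c["world_to_cam"][:3,3]
    return np.array([c["cx"]+c["fx"]*q[0]/-q[2],c["cy"]-c["fy"]*q[1]/-q[2]])
def tri(c1,p1,c2,p2):
    A=[];b=[]
    o1,d1=ray(c1,*p1);o2,d2=ray(c2,*p2)
    s=np.linalg.lstsq(np.c_[d1,-d2],o2-o1,rcond=None)[0]
    a,b=o1+s[0]*d1,o2+s[1]*d2
    return (a+b)/2,np.linalg.norm(a-b)
def crop(c,x0,y0,x1,y1,k,name):
    im=c["frame"][y0:y1,x0:x1,::-1]
    cv2.imwrite(name,cv2.resize(im,None,fx=k,fy=k,interpolation=cv2.INTER_CUBIC))
E
python3 - <<'E'
from h import *
t=capture("top");s=capture("side")
import pickle;pickle.dump((t,s),open("c0.pkl","wb"))
a=t["frame"][170:290,115:215,::-1];b=t["frame"][170:290,280:390,::-1]
cv2.imwrite("pics/tz.png",np.hstack([cv2.resize(a,None,fx=3.8,fy=3.8,interpolation=2),cv2.resize(b,None,fx=3.8,fy=3.8,interpolation=2)]))
crop(s,215,160,350,390,2.6,"pics/sz.png")
E
```

```text
(no output)
```

View pics/tz.png

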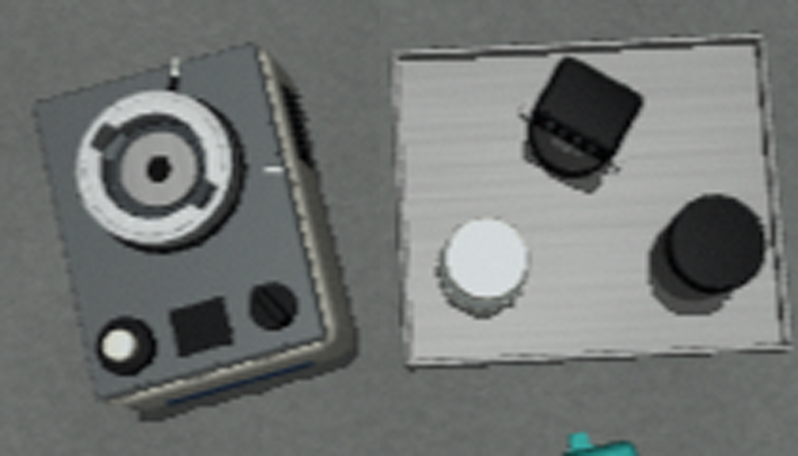

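View pics/sz.png

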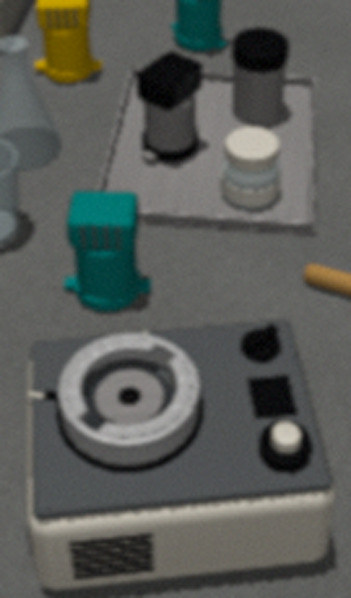

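```bash
python3 - <<'E'
from h import *
import pickle
t,s=pickle.load(open("c0.pkl","rb"))
def blobs(c,x0,y0,x1,y1,f,amin,name):
    im=c["frame"][y0:y1,x0:x1].astype(int)
    m=f(im).astype(np.uint8)
    n,l,st,ce=cv2.connectedComponentsWithStats(m)
    for i in range(1,n):
        if st[i,4]>=amin: print(name,ce[i]+[x0,y0],st[i])
    return m,l
# top: collar bright, button white
br=lambda im: im.min(2)>150
blobs(t,115,170,215,290,br,15,"top bright")
blobs(s,215,280,350,390,br,15,"side bright")
# dark: grip / knobs
dk=lambda im: im.max(2)<45
blobs(t,115,170,215,290,dk,15,"top dark")
m,l=blobs(t,300,175,360,225,dk,30,"cup top dark")
blobs(s,250,170,310,230,dk,30,"cup side dark")
blobs(s,215,280,350,350,dk,15,"side dark")
i=1+np.argmax([np.sum(l==k) for k in range(1,l.max()+1)])
cn=max(cv2.findContours((l==i).astype(np.uint8),0,1)[0],key=cv2.contourArea)
print((cn[:,0]+[300,175]).tolist()[::2])
im=t["frame"][175:225,300:360,::-1]
cv2.imwrite("pics/cupz.png",cv2.resize(np.clip(im.astype(float)*2.5,0,255).astype(np.uint8),None,fx=12,fy=12,interpolation=0))
E
```

```text
top bright [155.38664323 213.49033392] [ 20  24  41  40 569]
top bright [157.28648649 213.96216216] [ 34  35  17  19 185]
top bright [145.81395349 260.27906977] [28 87  7  8 43]
side bright [264.1326053  309.95631825] [ 24   9  52  42 641]
side bright [324.78333333 326.48333333] [106  43   9   8  60]
side bright [281.88461538 357.07307692] [ 16  71 108  13 260]
top dark [192.93846154 202.93846154] [74 22  9 22 65]
top dark [174.33333333 202.66666667] [55 28  8 11 15]
top dark [167.69863014 228.02739726] [32 40 33 27 73]
top dark [156.30769231 214.23076923] [39 42  6  6 26]
top dark [186.33898305 250.27118644] [ 66  75  12  12 118]
top dark [167.5297619 255.6547619] [ 45  79  16  15 168]
top dark [148.94339623 261.21698113] [ 26  84  15  15 106]
cup top dark [332.60465116 200.31842576] [ 19  10  30  32 559]
cup side dark [307.23076923 179.2       ] [55  2  5 15 65]
cup side dark [279.60367454 190.87401575] [ 18  10  25  23 381]
cup side dark [281.55172414 218.09195402] [21 42 21 11 87]
side dark [315.17610063 292.14465409] [ 93   5  15  15 159]
side dark [258.71641791 302.46268657] [33 19 28 13 67]
side dark [319.15611814 312.38396624] [ 96  25  18  16 237]
side dark [264.37037037 312.        ] [46 30  7  5 27]
side dark [266.63793103 332.73563218] [ 22  34  56  28 174]
side dark [323.98888889 334.52777778] [100  44  20  18 180]
[[329, 185], [327, 187], [326, 189], [325, 191], [324, 193], [322, 195], [321, 197], [320, 199], [320, 201], [319, 203], [319, 205], [319, 207], [320, 209], [321, 211], [322, 213], [324, 214], [326, 215], [328, 216], [330, 216], [332, 216], [334, 215], [336, 214], [338, 213], [340, 211], [341, 209], [342, 207], [343, 205], [344, 203], [345, 201], [347, 199], [348, 197], [347, 195], [345, 193], [343, 193], [341, 191], [339, 191], [337, 189], [335, 188], [333, 187], [331, 186]]
```

View pics/cupz.png

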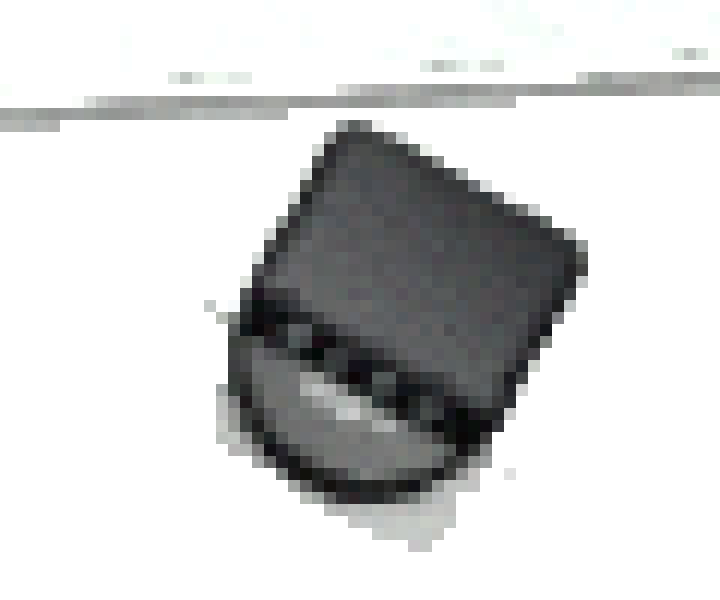

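```bash
python3 - <<'E'
from h import *
import pickle
t,s=pickle.load(open("c0.pkl","rb"))
for nm,c,r in (("top",t,(115,170,215,290)),("side",s,(215,280,350,390))):
    x0,y0,x1,y1=r
    m=(c["frame"][y0:y1,x0:x1].min(2)>140).astype(np.uint8)
    n,l,st,ce=cv2.connectedComponentsWithStats(m)
    i=1+np.argmax(st[1:,4]*(np.maximum(st[1:,2],st[1:,3])<60))
    k=(l==i).astype(np.uint8)
    cn=max(cv2.findContours(k,0,1)[0],key=cv2.contourArea)
    e=cv2.fitEllipse(cn); ctr=np.array(e[0])+[x0,y0]
    print(nm,"collar",ctr,e[1], onz(c,*ctr,.128))
T=onz(t,145.8,260.3,.117);print("btn top",T,"side",onz(s,324.8,326.5,.117),tri(t,(145.8,260.3),s,(324.8,326.5)))
print("knob",onz(t,186.3,250.3,.114),onz(s,315.2,292.1,.108))
print("disp",onz(t,167.53,255.65,.1),onz(s,319.16,312.38,.1))
C=[onz(t,*p,.109) for p in [(328.7,185.4),(348.3,195.4),(341.7,208.3),(321.2,198.3)]]
C=np.array(C);print(C.round(4),C.mean(0))
d1=C[1]-C[0]+C[2]-C[3];d2=C[0]-C[3]+C[1]-C[2]
print(np.linalg.norm(d1)/2,np.linalg.norm(d2)/2,np.degrees(np.arctan2(d1[1],d1[0])),np.degrees(np.arctan2(d2[1],d2[0])))
print("can",onz(t,369,234,.094),"jar",onz(t,308,238,.066))
E
```

```text
top collar [154.97006607 213.37206268] (38.2586555480957, 40.51213073730469) [0.5561472  0.22260485 0.128     ]
side collar [264.09171295 309.28183556] (41.35010528564453, 51.747703552246094) [0.55787367 0.22410112 0.128     ]
btn top [0.44608757 0.24259021 0.117     ] side [0.44756796 0.23693896 0.117     ] (array([0.44666742, 0.24089442, 0.12206047]), np.float64(0.0018549975943121632))
knob [0.46931304 0.14824257 0.114     ] [0.47142092 0.15236431 0.108     ]
disp [0.45805637 0.19624131 0.1       ] [0.46006316 0.19373392 0.1       ]
[[ 0.625  -0.1923  0.109 ]
 [ 0.5997 -0.2388  0.109 ]
 [ 0.5682 -0.2219  0.109 ]
 [ 0.5932 -0.1734  0.109 ]] [ 0.59651345 -0.20661311  0.109     ]
0.053680448261083195 0.03634651774307339 -117.87514799272624 -29.462157060602095
can [ 0.5076155  -0.28735196  0.094     ] jar [ 0.50228379 -0.1423665   0.066     ]
```

```bash
cat >> h.py <<'E'
def plan(pos,yaw_y=None,R=None):
    """total shift (cm) in the current tool axes, and turn about tool z (deg)"""
    s=sense();R=s["ee_rot"];d=R.T@(np.array(pos)-s["tcp_pos"])*100
    out=np.round(d,2)
    y=np.degrees(np.arctan2(R[1,1],R[0,1]))
    w=None if yaw_y is None else -((yaw_y-y+180)%360-180)
    print("tcp",s["tcp_pos"].round(4),"yawy",round(y,2),"F",s["wrist_force"].round(2),"t",round(s["time_s"],2),"w",round(s["gripper_width"],3))
    print("shift cm",out,"rows",np.abs(d).max()/4.17,"turn z",w, "tilt",np.degrees(R[:2,2]).round(2))
E
python3 - <<'E'
from h import *
c=capture("wrist");s=sense()
W=c["world_to_cam"];o=-W[:3,:3].T@W[:3,3]
print("cam in tool",s["ee_rot"].T@(o-s["tcp_pos"]), "axes",s["ee_rot"].T@W[:3,:3].T)
# ground point at pixel (280,100) at z .1 for TCP height .30
for v in (60,130,200):
    d=s["ee_rot"].T@ray(c,280,v)[1]; print(v,d/d[2])
plan((.45,-.21,.28),151)
E
```

```text
cam in tool [ 6.60671014e-02  1.31647520e-04 -1.61589883e-01] axes [[ 2.69391254e-04  9.70607167e-01  2.40669182e-01]
 [ 9.99998361e-01  1.69398756e-04 -1.80251769e-03]
 [-1.79030565e-03  2.40669274e-01 -9.70605530e-01]]
60 [0.12718805 0.00652596 1.        ]
130 [-0.04718462  0.00678589  1.        ]
200 [-0.23785461  0.00707011  1.        ]
tcp [ 0.1636 -0.603   0.2222] yawy 105.17 F [ 0.45 -0.24 -0.57] t 0.3 w 0.998
shift cm [-37.93  30.44  -5.76] rows 9.096253653219797 turn z -45.82910509599088 tilt [-0.01  0.04]
```

```bash
python3 -m jog '[[-3,3,-1.2,0,0,-6],[-3,3,-1.2,0,0,-6.5],[-3,3,-1.2,0,0,-6.5],[-3,3,-1.2,0,0,-6.5],[-3,3,-1,0,0,-6.5]]' 0; python3 -m jog '[[-3,3,0,0,0,-6.5],[-3,3,0,0,0,-6.5],[0,0,0,0,0,0],[0,0,0,0,0,0],[0,0,0,0,0,0]]'; python3 - <<'E'
from h import *
plan((.633,-.14,.28),151)
E
```

```text
time_s: 0.72
tcp_pos: [0.2229, -0.4123, 0.2778]
ee_rot: [[-0.676, -0.737, 0.0], [-0.737, 0.676, -0.0], [0.0, -0.0, -1.0]]
wrist_force: [1.3, 0.5, 1.2]
gripper_width: 0.708
time_s: 1.13
tcp_pos: [0.2148, -0.3309, 0.2781]
ee_rot: [[-0.497, -0.868, 0.001], [-0.868, 0.497, -0.001], [0.0, -0.002, -1.0]]
wrist_force: [0.5, 0.5, 1.1]
gripper_width: 0.32
tcp [ 0.2148 -0.3309  0.2781] yawy 150.19 F [0.54 0.51 1.09] t 1.13 w 0.32
shift cm [-37.36 -26.8   -0.16] rows 8.958606852641447 turn z -0.8055530004405114 tilt [ 0.08 -0.07]
```

```bash
python3 -m jog '[[-3.7,-2.7,0,0,0,-0.8],[-3.7,-2.7,0,0,0,0],[-3.7,-2.7,0,0,0,0],[-3.7,-2.7,0,0,0,0],[-3.7,-2.7,0,0,0,0]]'; python3 -m jog '[[-3.7,-2.7,0,0,0,0],[-3.7,-2.7,0,0,0,0],[-3.7,-2.7,0,0,0,0],[-3.7,-2.7,0,0,0,0],[-3.7,-2.7,0,0,0,0]]';python3 -m jog '[[0,0,0,0,0,0],[0,0,0,0,0,0],[0,0,0,0,0,0],[0,0,0,0,0,0],[0,0,0,0,0,0]]'; python3 - <<'E'
from h import *
import pickle
c=capture("wrist");pickle.dump(c,open("c1.pkl","wb"))
cv2.imwrite("pics/w1.png",c["frame"][:,:,::-1])
plan((.4468,.2415,.16),151)
E
```

```text
time_s: 1.55
tcp_pos: [0.4059, -0.244, 0.277]
ee_rot: [[-0.487, -0.873, -0.001], [-0.873, 0.487, -0.0], [0.0, 0.0, -1.0]]
wrist_force: [0.5, -1.4, 0.0]
gripper_width: 0.019
time_s: 1.97
tcp_pos: [0.5953, -0.1566, 0.2761]
ee_rot: [[-0.487, -0.873, -0.002], [-0.873, 0.487, -0.0], [0.001, 0.001, -1.0]]
wrist_force: [0.2, -0.0, -0.1]
gripper_width: 0.008
time_s: 2.38
tcp_pos: [0.5921, -0.1574, 0.2779]
ee_rot: [[-0.487, -0.873, 0.0], [-0.873, 0.487, -0.0], [-0.0, -0.0, -1.0]]
wrist_force: [0.3, -0.4, 0.7]
gripper_width: 0.007
tcp [ 0.592  -0.1572  0.2781] yawy 150.88 F [-0.34 -0.04 -0.19] t 2.43 w 0.007
shift cm [-27.76  32.1   11.79] rows 7.697749188377254 turn z -0.12006936234854493 tilt [ 0.05 -0.  ]
```

View pics/w1.png

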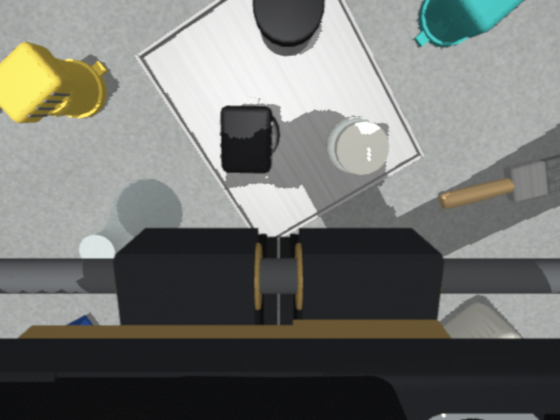

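The wrist view shows the black grip as a rectangle, about (222–271, 106–172), almost square to the image. Next I'll measure its pose.

```bash
python3 - <<'E'
from h import *
import pickle
c=pickle.load(open("c1.pkl","rb"))
crop(c,200,85,300,195,6,"pics/w1z.png")
im=c["frame"][85:195,200:300].astype(int)
for th in (50,70,90):
    m=(im.max(2)<th).astype(np.uint8)
    m=cv2.morphologyEx(m,cv2.MORPH_CLOSE,np.ones((9,9),np.uint8))
    m=cv2.morphologyEx(m,cv2.MORPH_OPEN,np.ones((15,15),np.uint8))
    cn=max(cv2.findContours(m,0,1)[0],key=cv2.contourArea)
    r=cv2.minAreaRect(cn);b=cv2.boxPoints(r)+[200,85]
    P=np.array([onz(c,*p,.107) for p in b]);print(th,r,(np.array(r[0])+[200,85]),P.mean(0),P[:,:2].round(4).tolist())
    print([np.degrees(np.arctan2(*(P[i+1]-P[i])[1::-1])).round(2) for i in range(3)])
E
```

```text
50 ((46.0, 66.5), (39.0, 48.0), 90.0) [246.  151.5] [ 0.60145259 -0.19762724  0.107     ] [[0.6112, -0.2229], [0.5742, -0.2023], [0.5912, -0.1721], [0.6292, -0.1932]]
[np.float64(150.88), np.float64(60.58), np.float64(-29.12)]
70 ((49.5, 65.0), (44.0, 55.0), 90.0) [249.5 150. ] [ 0.59807888 -0.19720653  0.107     ] [[0.6094, -0.2259], [0.5671, -0.2023], [0.5861, -0.1682], [0.6297, -0.1924]]
[np.float64(150.88), np.float64(60.85), np.float64(-29.12)]
90 ((49.5, 54.0), (66.0, 57.0), 90.0) [249.5 139. ] [ 0.59337007 -0.20530212  0.107     ] [[0.6004, -0.2423], [0.5572, -0.2183], [0.5854, -0.1677], [0.6305, -0.1929]]
[np.float64(150.89), np.float64(60.88), np.float64(-29.12)]
```

View pics/w1z.png

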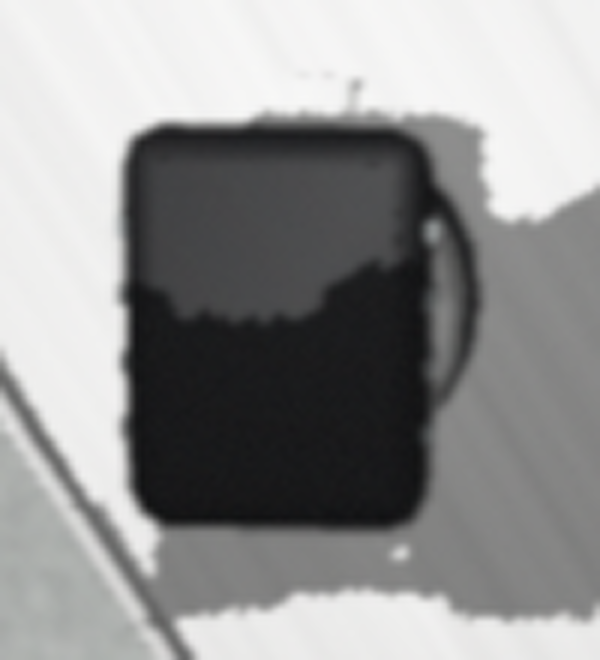

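```bash
python3 - <<'E'
from h import *
import pickle
c=pickle.load(open("c1.pkl","rb"));t,s=pickle.load(open("c0.pkl","rb"))
print([onz(c,246,139.3,z) for z in(.105,.107,.109)])
g=onz(c,246,139.3,.107)
print(proj(t,g),proj(s,g))
L=onz(c,221.2,120,.107);L2=onz(c,221.2,160,.107);print(np.degrees(np.arctan2(*(L2-L)[1::-1])))
E
```

```text
[array([ 0.59612395, -0.20707266,  0.105     ]), array([ 0.59590518, -0.20711771,  0.107     ]), array([ 0.59568642, -0.20716276,  0.109     ])]
[335.07699882 197.24149963] [280.54195107 186.24665607]
58.758375863772976
```

```bash
python3 -m jog '[[-4.1,2.64,-0.3,0,0,0],[-4.1,2.64,-0.3,0,0,0],[-4.1,2.64,-0.3,0,0,0],[-4.1,2.64,-0.3,0,0,0],[-4.1,2.64,-0.3,0,0,0]]'; python3 -m jog '[[-4.1,2.64,-0.3,0,0,0],[-4.1,2.64,-0.3,0,0,0],[-4.1,2.64,-0.3,0,0,0],[-4.1,2.64,0,0,0,0],[0,0,0,0,0,0]]';python3 -m jog '[[0,0,0,0,0,0],[0,0,0,0,0,0],[0,0,0,0,0,0],[0,0,0,0,0,0],[0,0,0,0,0,0]]'; python3 - <<'E'
from h import *
import pickle
c=capture("wrist");pickle.dump(c,open("c2.pkl","wb"))
cv2.imwrite("pics/w2.png",c["frame"][:,:,::-1])
plan((.4468,.2415,.16),151)
E
```

```text
time_s: 2.85
tcp_pos: [0.5783, 0.0522, 0.2915]
ee_rot: [[-0.486, -0.874, 0.002], [-0.874, 0.486, 0.001], [-0.001, -0.001, -1.0]]
wrist_force: [1.1, -0.4, -0.3]
gripper_width: 0.004
time_s: 3.27
tcp_pos: [0.5675, 0.2228, 0.2982]
ee_rot: [[-0.48, -0.877, 0.001], [-0.877, 0.48, 0.002], [-0.003, -0.0, -1.0]]
wrist_force: [0.3, -1.0, -1.5]
gripper_width: 0.002
time_s: 3.68
tcp_pos: [0.5685, 0.216, 0.2983]
ee_rot: [[-0.487, -0.873, 0.0], [-0.873, 0.487, 0.0], [-0.0, -0.0, -1.0]]
wrist_force: [0.2, 0.3, -0.2]
gripper_width: 0.008
tcp [0.5685 0.2161 0.2982] yawy 150.87 F [-0.06 -0.47 -0.16] t 3.73 w 0.004
shift cm [ 3.71 11.86 13.82] rows 3.3139576126640464 turn z -0.1295579199987742 tilt [0.02 0.01]
```

View pics/w2.png

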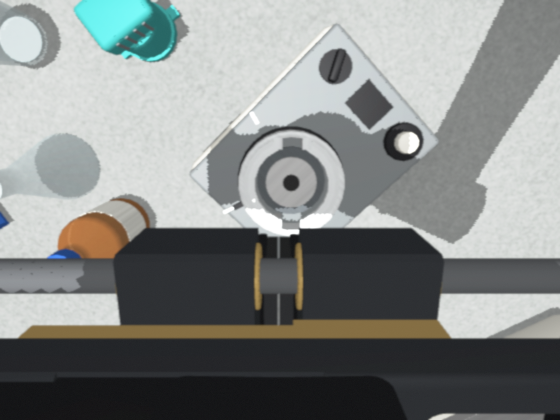

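The wrist view shows the button at about (407,142), the knob at (337,66), the collar at about (292,182) and the notches at (292,145) and (291,218).

```bash
python3 - <<'E'
from h import *
import pickle
c=pickle.load(open("c2.pkl","rb"))
crop(c,230,115,440,240,3.8,"pics/w2z.png")
E
```

```text
(no output)
```

View pics/w2z.png

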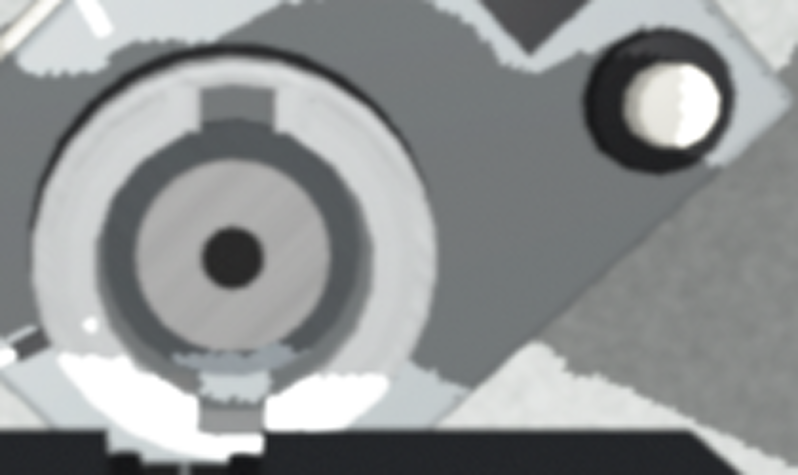

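```bash
python3 - <<'E'
from h import *
import pickle
c=pickle.load(open("c2.pkl","rb"))
P=lambda x,y,z:onz(c,230+(x+.5)/3.8-.5,115+(y+.5)/3.8-.5,z)
S=P(234.8,259.5,.128);B=P(678.5,105,.118);K=onz(c,337,66,.114)
print("socket",S,"btn",B,"knob",K)
print("edges",P(33,258,.128),P(436,258,.128),P(234.5,57,.128))
n1=P(238,86,.128);n2=P(234,435,.128);print(n1,n2,(n1+n2)/2,np.degrees(np.arctan2(*(n1-n2)[1::-1])))
y=B-K;print(np.linalg.norm(y[:2]),np.degrees(np.arctan2(-y[0],y[1])))
d=B-S;print(np.linalg.norm(d[:2]),np.degrees(np.arctan2(d[1],d[0]))-np.degrees(np.arctan2(47,-102)))
plan((B[0],B[1],.15),151)
E
```

```text
socket [0.55591178 0.22030156 0.128     ] btn [0.44520212 0.24095616 0.118     ] knob [0.47152066 0.15053628 0.114     ]
edges [0.5979703  0.19643988 0.128     ] [0.51361391 0.24345996 0.128     ] [0.53314211 0.17843512 0.128     ]
[0.53560434 0.18464565 0.128     ] [0.57722067 0.25893345 0.128     ] [0.55641251 0.22178955 0.128     ] -119.25773086642972
0.0941722866919752 16.22870953573353
0.11261989556391976 14.171587355011098
tcp [0.5685 0.2161 0.2982] yawy 150.87 F [-0.06 -0.47 -0.16] t 3.73 w 0.004
shift cm [ 3.84 11.98 14.82] rows 3.5537499973892896 turn z -0.1295579199987742 tilt [0.02 0.01]
```

```bash
python3 -m jog '[[0.95,3,3.5,0,0,0],[0.95,3,3.5,0,0,0],[0.95,3,3.5,0,0,0],[0.98,3,3.5,0,0,0],[0,0,1,0,0,0]]'; python3 -m jog '[[0,0,0,0,0,0],[0,0,0,0,0,0],[0,0,0,0,0,0],[0,0,0,0,0,0],[0,0,0,0,0,0]]'; python3 - <<'E'
from h import *
plan((.4452,.241,.121),151)
for n in("side","top"):
    c=capture(n)
    crop(c,*((290,260,370,370) if n=="side" else (105,190,205,290)),6 if n=="top" else 5,"pics/%sb.png"%n)
E
```

```text
time_s: 4.15
tcp_pos: [0.452, 0.2358, 0.1592]
ee_rot: [[-0.485, -0.874, -0.01], [-0.874, 0.485, -0.006], [0.01, 0.006, -1.0]]
wrist_force: [-0.9, -0.1, -0.3]
gripper_width: 0.004
time_s: 4.57
tcp_pos: [0.4603, 0.2397, 0.1653]
ee_rot: [[-0.486, -0.874, 0.002], [-0.874, 0.486, 0.002], [-0.003, -0.001, -1.0]]
wrist_force: [0.5, 0.6, -0.3]
gripper_width: 0.002
tcp [0.4603 0.2397 0.1653] yawy 150.91 F [ 0.47  0.55 -0.32] t 4.57 w 0.002
shift cm [0.63 1.39 4.42] rows 1.0607380892474747 turn z -0.08505656851468757 tilt [0.12 0.11]
```

View pics/sideb.png

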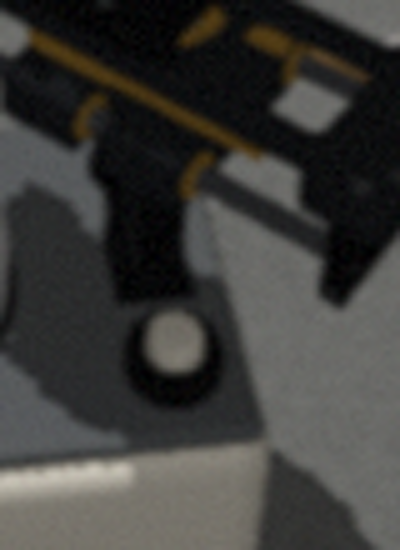

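The gripper tip is just above the button at about (150,300) in this crop. I'll close in on it.

```bash
python3 -m jog '[[0.3,0.7,2,0,0,0],[0.33,0.69,1.5,0,0,0],[0,0,0.7,0,0,0],[0,0,0,0,0,0],[0,0,0,0,0,0]]'; python3 - <<'E'
from h import *
plan((.4452,.241,.112),151)
E
```

```text
time_s: 5.08
tcp_pos: [0.4443, 0.2406, 0.1226]
ee_rot: [[-0.485, -0.875, 0.001], [-0.875, 0.485, -0.0], [0.0, -0.001, -1.0]]
wrist_force: [0.4, 0.9, 0.7]
gripper_width: 0.003
tcp [0.4443 0.2406 0.1226] yawy 151.0 F [0.39 0.93 0.69] t 5.08 w 0.003
shift cm [-0.08 -0.06  1.06] rows 0.25328573730976234 turn z -0.0031186845268962315 tilt [ 0.03 -0.02]
```

```bash
python3 -m jog '[[0,0,0.2,0,0,0],[0,0,0.2,0,0,0],[0,0,0.2,0,0,0],[0,0,0.2,0,0,0],[0,0,0.1,0,0,0]]';python3 -m jog '[[0,0,0.1,0,0,0],[0,0,0.1,0,0,0],[0,0,0,0,0,0],[0,0,0,0,0,0],[0,0,0,0,0,0]]'
```

```text
time_s: 5.5
tcp_pos: [0.445, 0.2412, 0.1161]
ee_rot: [[-0.484, -0.875, 0.003], [-0.875, 0.484, 0.001], [-0.002, -0.002, -1.0]]
wrist_force: [-6.1, -1.7, 22.8]
gripper_width: 0.009
time_s: 5.92
tcp_pos: [0.4451, 0.2412, 0.116]
ee_rot: [[-0.483, -0.875, 0.004], [-0.875, 0.483, 0.002], [-0.004, -0.003, -1.0]]
wrist_force: [-8.5, -2.9, 27.0]
gripper_width: 0.006
```

```bash
python3 - <<'E'
from h import *
S=capture("side");crop(S,290,260,370,370,5,"pics/sidec.png")
S=capture("top");crop(S,105,190,205,290,5,"pics/topc.png")
S=capture("wrist");cv2.imwrite("pics/wc.png",S["frame"][:,:,::-1])
E
```

```text
(no output)
```

View pics/sidec.png

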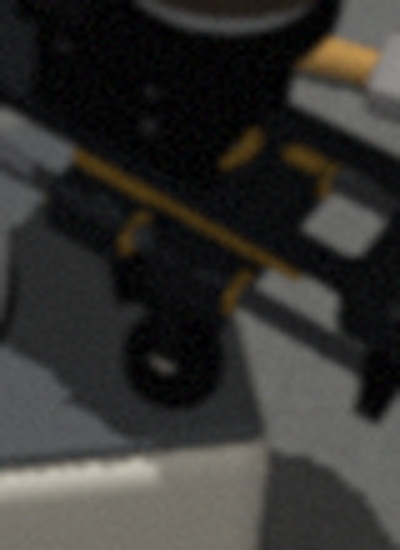

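View pics/topc.png

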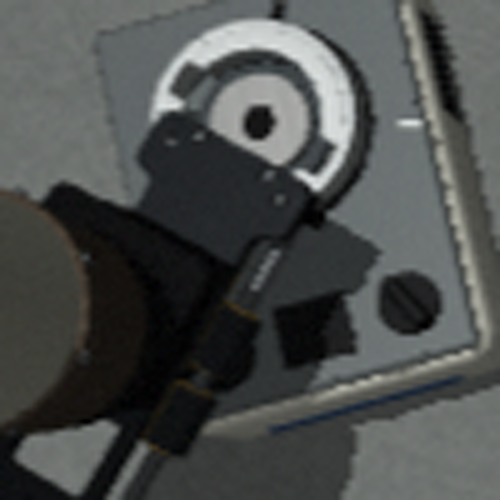

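View pics/wc.png

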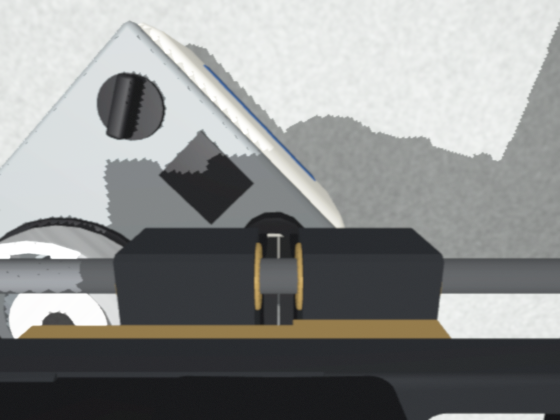

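```bash
for i in 1; do python3 -m jog '[[0,0,-0.4,0,0,0],[0,0,0,0,0,0],[0,0,0,0,0,0],[0,0,0,0,0,0],[0,0,0,0,0,0]]';python3 -m jog '[[0,0,-0.2,0,0,0],[0,0,0,0,0,0],[0,0,0,0,0,0],[0,0,0,0,0,0],[0,0,0,0,0,0]]';python3 -m jog '[[0,0,-0.2,0,0,0],[0,0,0,0,0,0],[0,0,0,0,0,0],[0,0,0,0,0,0],[0,0,0,0,0,0]]';python3 -m jog '[[0,0,-0.2,0,0,0],[0,0,0,0,0,0],[0,0,0,0,0,0],[0,0,0,0,0,0],[0,0,0,0,0,0]]';done
python3 - <<'E'
from h import *
S=capture("side");crop(S,290,260,370,370,5,"pics/sided.png")
E
```

```text
time_s: 6.48
tcp_pos: [0.445, 0.2412, 0.1164]
ee_rot: [[-0.485, -0.875, 0.003], [-0.875, 0.485, 0.002], [-0.003, -0.002, -1.0]]
wrist_force: [-0.2, -1.2, 8.6]
gripper_width: 0.005
time_s: 6.9
tcp_pos: [0.4446, 0.2411, 0.1174]
ee_rot: [[-0.485, -0.874, 0.002], [-0.874, 0.485, 0.001], [-0.002, -0.001, -1.0]]
wrist_force: [2.5, 0.5, 4.0]
gripper_width: 0.005
time_s: 7.32
tcp_pos: [0.4437, 0.2407, 0.1189]
ee_rot: [[-0.485, -0.874, -0.0], [-0.874, 0.485, 0.0], [-0.0, 0.0, -1.0]]
wrist_force: [3.1, 1.7, 1.4]
gripper_width: 0.004
time_s: 7.73
tcp_pos: [0.4433, 0.2403, 0.1208]
ee_rot: [[-0.485, -0.874, -0.001], [-0.874, 0.485, -0.0], [0.001, 0.001, -1.0]]
wrist_force: [-0.5, 0.7, 1.9]
gripper_width: 0.004
```

View pics/sided.png

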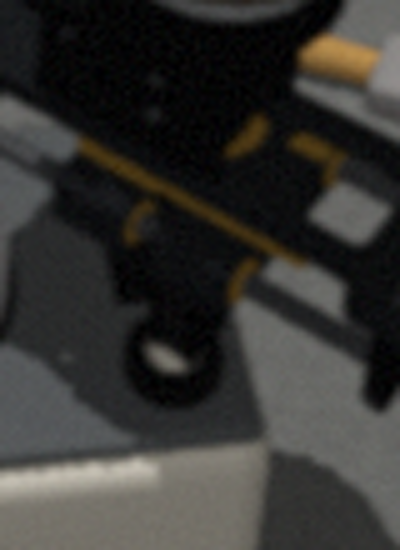

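```bash
J='python3 -m jog'; python3 -m jog '[[0,0,0,0,0,0],[0,0,0,0,0,0],[0,0,0,0,0,0],[0,0,0,0,0,0],[0,0,0,0,0,0]]' | grep -E "tcp|force";python3 -m jog '[[0,0,0.2,0,0,0],[0,0,0,0,0,0],[0,0,0,0,0,0],[0,0,0,0,0,0],[0,0,0,0,0,0]]'| grep -E "tcp|force";python3 -m jog '[[0,0,0.1,0,0,0],[0,0,0,0,0,0],[0,0,0,0,0,0],[0,0,0,0,0,0],[0,0,0,0,0,0]]'| grep -E "tcp|force";python3 -m jog '[[0,0,0.3,0,0,0],[0,0,0.1,0,0,0],[0,0,0,0,0,0],[0,0,0,0,0,0],[0,0,0,0,0,0]]'| grep -E "tcp|force";
python3 -m jog '[[0,0,-0.3,0,0,0],[0,0,-0.3,0,0,0],[0,0,-0.3,0,0,0],[0,0,0,0,0,0],[0,0,0,0,0,0]]'| grep -E "tcp|force"; python3 -m jog '[[0,0,-0.3,0,0,0],[0,0,-1,0,0,0],[0,0,-2,0,0,0],[0,0,0,0,0,0],[0,0,0,0,0,0]]'| grep -E "tcp|force"
python3 - <<'E'
from h import *
S=capture("side");crop(S,290,260,370,370,5,"pics/sidee.png")
E
```

```text
tcp_pos: [0.4433, 0.2402, 0.1208]
wrist_force: [-0.6, 1.4, 3.2]
tcp_pos: [0.4434, 0.2402, 0.119]
wrist_force: [-2.4, 0.1, 3.4]
tcp_pos: [0.4435, 0.2402, 0.1179]
wrist_force: [-2.4, -1.6, 3.8]
tcp_pos: [0.4438, 0.2403, 0.1162]
wrist_force: [-6.1, -1.6, 17.0]
tcp_pos: [0.444, 0.2407, 0.1227]
wrist_force: [-0.1, 0.6, 0.8]
tcp_pos: [0.4445, 0.2412, 0.1574]
wrist_force: [-0.2, 0.6, 0.1]
```

View pics/sidee.png

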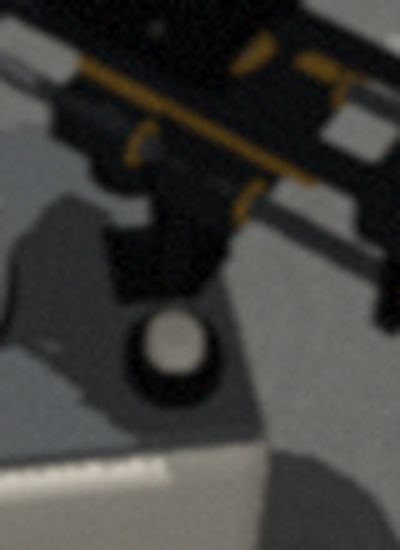

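The force stayed between 1.5 and 5 N over a 6 mm travel, then hit a hard stop. In the picture the cap is back up, so the reset is done. The tip touches about 4 mm above the reading I expected, so I'll allow for that. Next is the cup.

```bash
python3 -m jog '[[0,0,-4,0,0,0],[1,-1,-3,0,0,0],[3.2,-3.5,0,0,0,0],[3.2,-3.5,0,0,0,0],[3.2,-3.5,0,0,0,0]]' 8.7| grep tcp;  python3 -m jog '[[3.2,-3.5,0,0,0,0],[3.2,-3.5,0,0,0,0],[3.2,-3.5,0,0,0,0],[3.2,-3.5,0,0,0,0],[3.2,-3.5,0,0,0,0]]' | grep tcp; python3 -m jog '[[3.2,-3.5,0,0,0,0],[3.2,-3.5,0,0,0,0],[0,0,0,0,0,0],[0,0,0,0,0,0],[0,0,0,0,0,0]]'| grep tcp
python3 - <<'E'
from h import *
plan((.596,-.207,.16),150.3)
E
```

```text
tcp_pos: [0.4872, 0.1073, 0.2261]
tcp_pos: [0.5534, -0.0912, 0.2252]
tcp_pos: [0.5795, -0.1683, 0.2248]
tcp [ 0.5795 -0.1683  0.2248] yawy 150.91 F [0.69 0.74 0.7 ] t 11.58 w 0.982
shift cm [ 2.57 -3.34  6.48] rows 1.553120749975277 turn z 0.61438622320793 tilt [-0.13  0.03]
```

```bash
python3 -m jog '[[0.9,-1.1,1.5,0,0,0.3],[0.9,-1.1,1.5,0,0,0.3],[0.77,-1.14,1.5,0,0,0],[0,0,1.5,0,0,0],[0,0,0,0,0,0]]' | grep tcp; python3 -m jog '[[0,0,1.6,0,0,0],[0,0,0,0,0,0],[0,0,0,0,0,0],[0,0,0,0,0,0],[0,0,0,0,0,0]]' | grep tcp
python3 - <<'E'
from h import *
plan((.596,-.207,.077),150.3)
S=capture("side");a=S["frame"][130:250,230:350,::-1]
T=capture("top");b=T["frame"][150:270,280:400,::-1]
cv2.imwrite("pics/g1.png",cv2.resize(np.hstack([a,b]),None,fx=3.3,fy=3.3,interpolation=2))
S=capture("wrist");cv2.imwrite("pics/g1w.png",S["frame"][:,:,::-1])
E
```

```text
tcp_pos: [0.5945, -0.2052, 0.1623]
tcp_pos: [0.5973, -0.2065, 0.1516]
tcp [ 0.5973 -0.2065  0.1516] yawy 150.43 F [ 0.28  0.32 -0.12] t 12.42 w 1.001
shift cm [0.11 0.1  7.46] rows 1.7882268019010983 turn z 0.13385852827781264 tilt [ 0.13 -0.03]
```

View pics/g1.png

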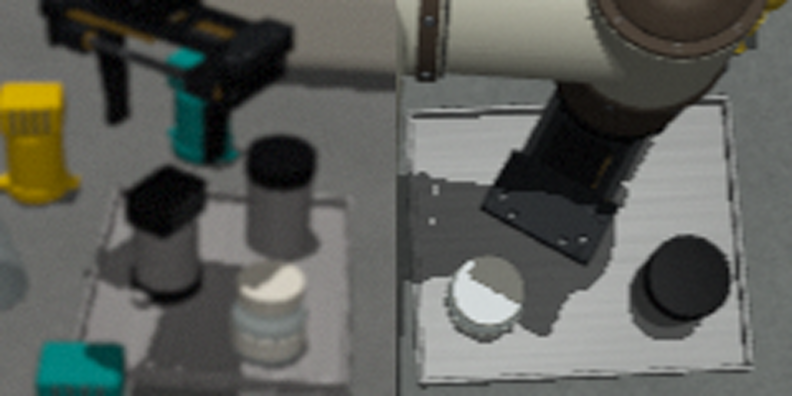

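View pics/g1w.png

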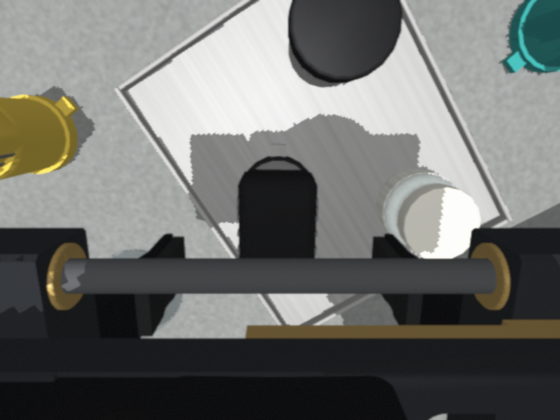

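```bash
python3 -m jog '[[0.1,0.1,2,0,0,0.1],[0,0,2,0,0,0],[0,0,2,0,0,0],[0,0,1.4,0,0,0],[0,0,0,0,0,0]]' | grep -E "tcp|force"; python3 -m jog '[[0,0,0,0,0,0],[0,0,0,0,0,0],[0,0,0,0,0,0],[0,0,0,0,0,0],[0,0,0,0,0,0]]' 4 | grep -E "tcp|force|grip";python3 -m jog '[[0,0,0,0,0,0],[0,0,0,0,0,0],[0,0,0,0,0,0],[0,0,0,0,0,0],[0,0,0,0,0,0]]' 0 | grep -E "tcp|force|grip"; python3 -m jog '[[0,0,0,0,0,0],[0,0,0,0,0,0],[0,0,0,0,0,0],[0,0,0,0,0,0],[0,0,0,0,0,0]]'
python3 - <<'E'
from h import *
S=capture("side");a=S["frame"][130:250,230:350,::-1]
T=capture("top");b=T["frame"][150:270,280:400,::-1]
cv2.imwrite("pics/g2.png",cv2.resize(np.hstack([a,b]),None,fx=3.3,fy=3.3,interpolation=2))
E
```

```text
tcp_pos: [0.593, -0.2069, 0.0729]
wrist_force: [-0.9, 0.1, -1.5]
tcp_pos: [0.5957, -0.2074, 0.0771]
wrist_force: [-1.4, 0.3, -0.2]
gripper_width: 0.709
tcp_pos: [0.596, -0.2075, 0.0766]
wrist_force: [1.2, -0.6, 1.7]
gripper_width: 0.528
time_s: 14.23
tcp_pos: [0.596, -0.2075, 0.0766]
ee_rot: [[-0.496, -0.869, 0.002], [-0.869, 0.496, -0.001], [-0.0, -0.002, -1.0]]
wrist_force: [2.0, -0.8, 2.6]
gripper_width: 0.531
```

View pics/g2.png

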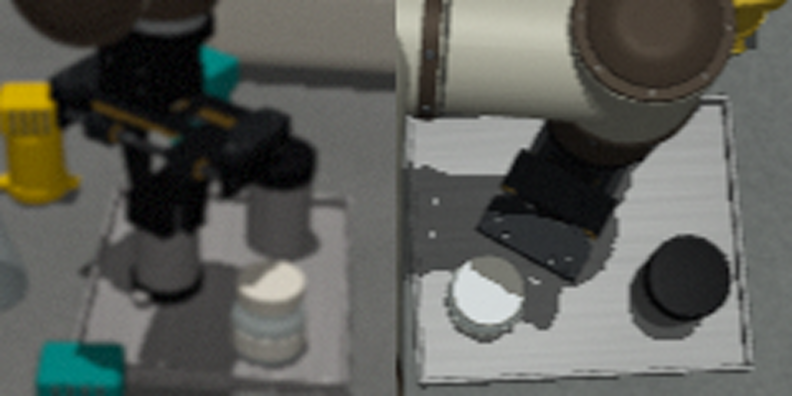

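```bash
python3 -m jog '[[0,0,-1.5,0,0,0],[0,0,-3,0,0,0],[0,0,-3.5,0,0,0],[0,0,-3.5,0,0,0],[0,0,-3.5,0,0,0]]' | grep -E "tcp|force|grip";python3 -m jog '[[0,0,-2,0,0,0],[-1.5,1,-1,0,0,0],[-2.5,1.8,0,0,0,0],[-2.5,1.8,0,0,0,0],[-2.5,1.8,0,0,0,0]]' | grep -E "tcp|force|grip";python3 -m jog '[[-2.5,1.8,0,0,0,0],[-2.5,1.8,0,0,0,0],[-2.5,1.8,0,0,0,0],[-2.5,1.8,0,0,0,0],[-2.5,1.8,0,0,0,0]]' | grep -E "tcp|force|grip";python3 -m jog '[[-2.5,1.8,0,0,0,0],[-2.5,1.8,0,0,0,0],[-2.5,1.8,0,0,0,0],[-1.5,1,0,0,0,0],[0,0,0,0,0,0]]' | grep -E "tcp|force|grip"
python3 - <<'E'
from h import *
plan((.5563,.222,.2226),150.3)
E
```

```text
tcp_pos: [0.5926, -0.2063, 0.2245]
wrist_force: [1.3, 0.2, -4.2]
gripper_width: 0.524
tcp_pos: [0.5814, -0.096, 0.2531]
wrist_force: [0.5, 1.4, -3.2]
gripper_width: 0.524
tcp_pos: [0.5651, 0.057, 0.2531]
wrist_force: [0.5, 0.6, -2.8]
gripper_width: 0.529
tcp_pos: [0.5546, 0.1685, 0.2528]
wrist_force: [-0.4, -1.3, -4.0]
gripper_width: 0.53
tcp [0.5546 0.1685 0.2528] yawy 150.47 F [-0.42 -1.26 -4.  ] t 16.0 w 0.53
shift cm [-4.75  2.47  3.02] rows 1.139374773309262 turn z 0.16726446412346263 tilt [-0.41 -0.06]
```

```bash
python3 -m jog '[[-1.5,0.8,0,0,0,0.1],[-2,1,0,0,0,0],[-1.25,0.67,1,0,0,0],[0,0,1,0,0,0],[0,0,1,0,0,0]]' | grep -E "tcp|force|grip";python3 -m jog '[[0,0,0,0,0,0],[0,0,0,0,0,0],[0,0,0,0,0,0],[0,0,0,0,0,0],[0,0,0,0,0,0]]'
python3 - <<'E'
from h import *
plan((.5563,.222,.2026),150.3)
import pickle
S=capture("side");crop(S,200,210,360,400,3.1,"pics/h1s.png")
T=capture("top");crop(T,100,150,240,290,4,"pics/h1t.png")
W=capture("wrist");cv2.imwrite("pics/h1w.png",W["frame"][:,:,::-1])
pickle.dump((S,T,W),open("c3.pkl","wb"))
E
```

```text
tcp_pos: [0.5578, 0.2188, 0.223]
wrist_force: [0.1, -0.2, -3.5]
gripper_width: 0.526
time_s: 16.83
tcp_pos: [0.5597, 0.2188, 0.2268]
ee_rot: [[-0.498, -0.867, 0.001], [-0.867, 0.498, 0.001], [-0.001, -0.001, -1.0]]
wrist_force: [1.4, 0.3, -2.7]
gripper_width: 0.523
tcp [0.5597 0.2188 0.2268] yawy 150.14 F [ 1.36  0.29 -2.68] t 16.83 w 0.523
shift cm [-0.11  0.45  2.42] rows 0.5806993571806642 turn z -0.16405868897291498 tilt [0.07 0.04]
```

View pics/h1s.png

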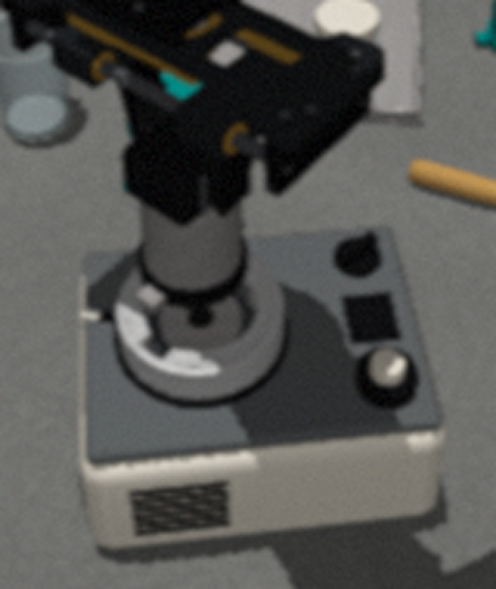

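View pics/h1t.png

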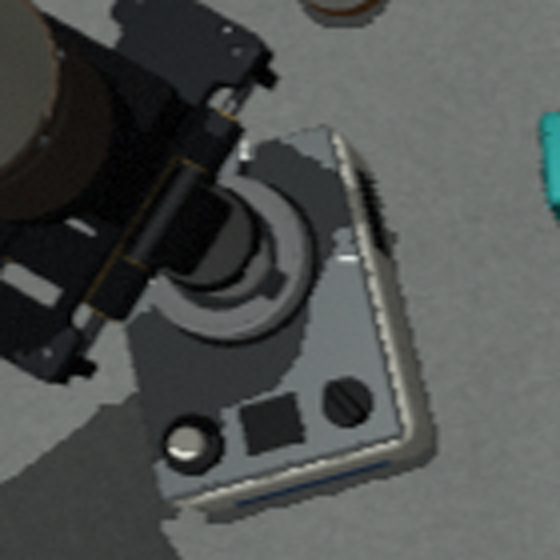

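View pics/h1w.png

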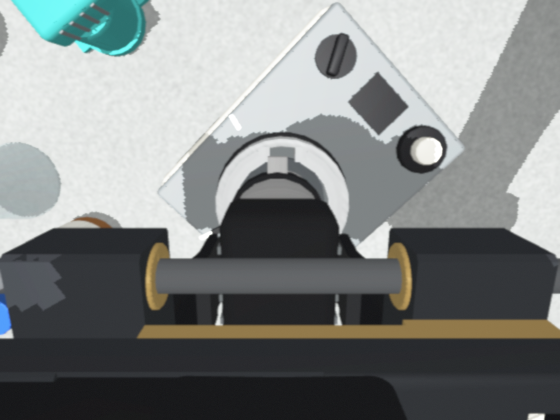

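```bash
python3 - <<'E'
from h import *
import pickle
S,T,W=pickle.load(open("c3.pkl","rb"))
crop(W,210,125,355,235,5.4,"pics/h1wz.png")
E
```

```text
(no output)
```

View pics/h1wz.png

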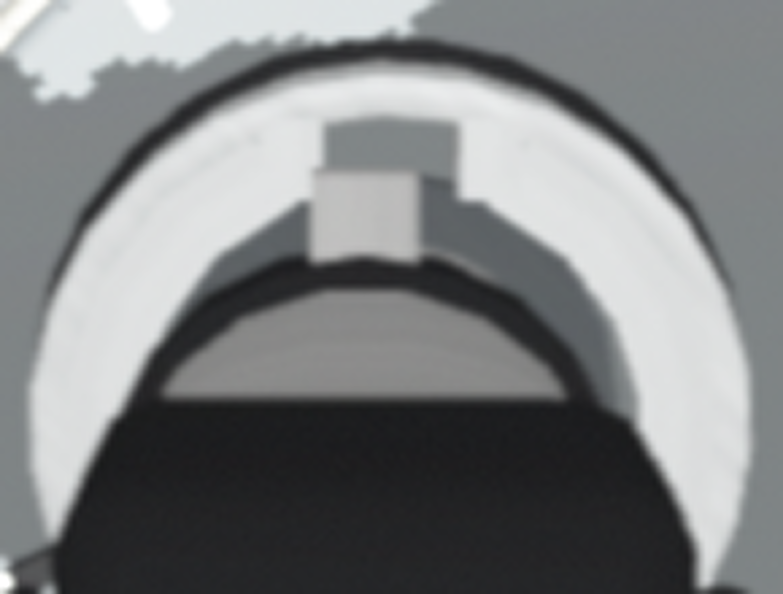

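```bash
python3 - <<'E'
from h import *
import pickle
S,T,W=pickle.load(open("c3.pkl","rb"));s=sense();R=s["ee_rot"]
P=lambda x,y,z:onz(W,210+(x+.5)/5.4-.5,125+(y+.5)/5.4-.5,z)
tt=lambda p:(R.T@(p-s["tcp_pos"])*1000).round(1)
zb=s["tcp_pos"][2]-.0726+.011
for z in (zb,zb-.004): print("lug tip in tool",tt(P(366,172,z)))
print("lug tip",P(366,172,zb))
for z in(.128,.132):
    print("notch end",tt(P(392.5,120,z)),"collar top",tt(P(388,64,z)),"collar l,r",tt(P(30,420,z)),tt(P(750,420,z)))
E
```

```text
lug tip in tool [39.4  0.3 61.6]
lug tip in tool [38.9  0.3 65.6]
lug tip [0.53969281 0.18505802 0.16492727]
notch end [41.7  3.7 98.5] collar top [48.9  3.1 98.5] collar l,r [  1.8 -44.8  98.5] [ 1.8 51.7 98.5]
notch end [42.1  3.6 94.5] collar top [49.1  3.  94.5] collar l,r [  2.8 -44.1  94.5] [ 2.8 50.9 94.5]
```

```bash
python3 -m jog '[[-0.05,0.35,0.3,0,0,0],[0,0,0.5,0,0,0],[0,0,0.4,0,0,0],[0,0,0,0,0,0],[0,0,0,0,0,0]]' | grep -E "tcp|force|grip"
python3 - <<'E'
from h import *
plan((.5563,.222,.1886),150.3)
W=capture("wrist");crop(W,200,115,360,235,5,"pics/h2w.png")
E
```

```text
tcp_pos: [0.5563, 0.2212, 0.2134]
wrist_force: [0.1, 0.1, -2.9]
gripper_width: 0.528
tcp [0.5563 0.2212 0.2134] yawy 150.18 F [ 0.14  0.15 -2.93] t 17.4 w 0.528
shift cm [-0.07  0.04  2.48] rows 0.5945494927564122 turn z -0.12236072565022482 tilt [-0.06 -0.05]
```

View pics/h2w.png

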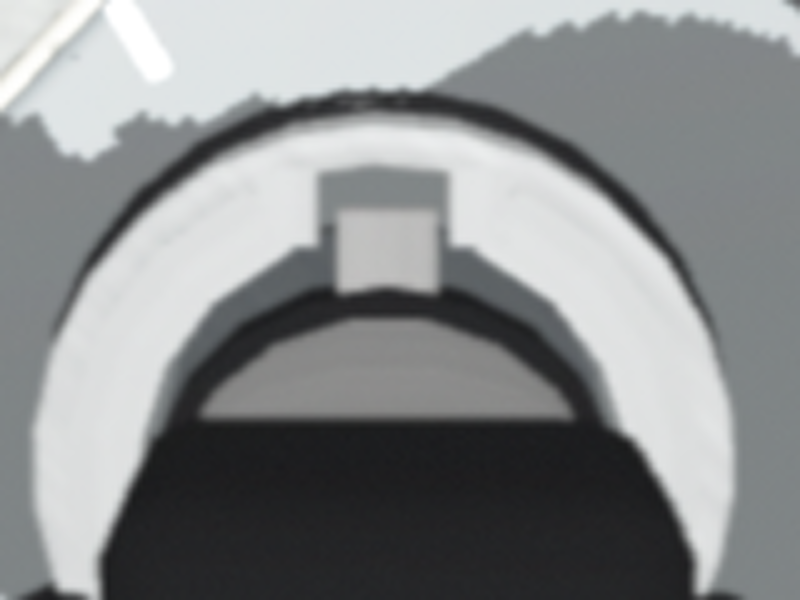

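The lug is now centred in the notch, about (387,250) against a notch centre at x 383. Lowering it.

```bash
python3 -m jog '[[0,-0.04,0.4,0,0,0],[0,0,0.4,0,0,0],[0,0,0.4,0,0,0],[0,0,0.3,0,0,0],[0,0,0,0,0,0]]' | grep -E "tcp|force|grip";python3 -m jog '[[0,0,0.3,0,0,0],[0,0,0.2,0,0,0],[0,0,0.2,0,0,0],[0,0,0,0,0,0],[0,0,0,0,0,0]]' | grep -E "tcp|force|grip"
python3 - <<'E'
from h import *
W=capture("wrist");crop(W,200,115,360,235,5,"pics/h3w.png")
E
```

```text
tcp_pos: [0.5564, 0.2208, 0.1979]
wrist_force: [0.3, 0.5, -3.8]
gripper_width: 0.528
tcp_pos: [0.5569, 0.2211, 0.1919]
wrist_force: [-0.4, -0.5, -3.3]
gripper_width: 0.526
```

View pics/h3w.png

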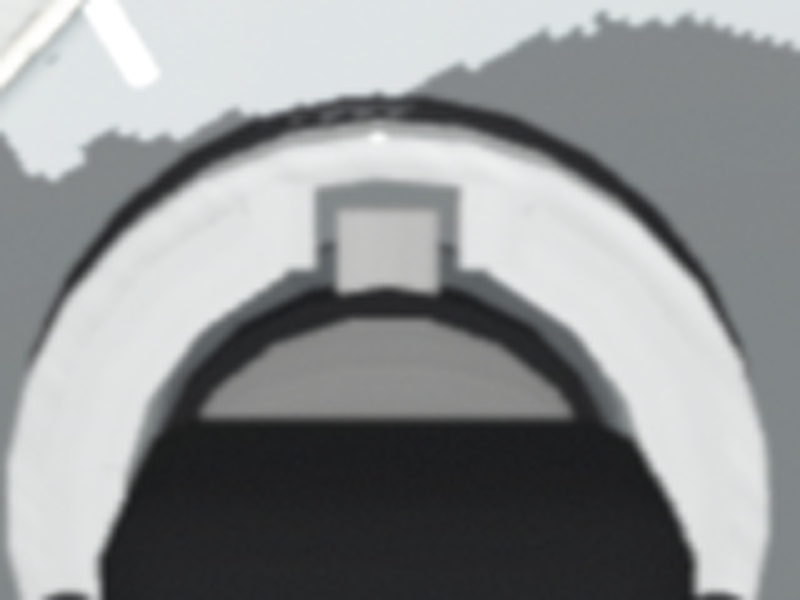

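```bash
python3 -m jog '[[0,0,0.15,0,0,0],[0,0,0.15,0,0,0],[0,0,0,0,0,0],[0,0,0,0,0,0],[0,0,0,0,0,0]]' | grep -E "tcp|force|grip";python3 -m jog '[[0,0,0.15,0,0,0],[0,0,0.15,0,0,0],[0,0,0,0,0,0],[0,0,0,0,0,0],[0,0,0,0,0,0]]' | grep -E "tcp|force|grip";python3 -m jog '[[0,0,0.1,0,0,0],[0,0,0.1,0,0,0],[0,0,0.1,0,0,0],[0,0,0,0,0,0],[0,0,0,0,0,0]]' | grep -E "tcp|force|grip"
```

```text
tcp_pos: [0.5569, 0.2211, 0.189]
wrist_force: [0.1, 0.9, -3.7]
gripper_width: 0.526
tcp_pos: [0.5572, 0.2213, 0.1867]
wrist_force: [-0.5, -0.3, 1.4]
gripper_width: 0.528
tcp_pos: [0.5572, 0.2212, 0.1836]
wrist_force: [-1.6, -0.2, 4.2]
gripper_width: 0.528
```

```bash
python3 -m jog '[[0,0,0.1,0,0,0],[0,0,0.1,0,0,0],[0,0,0.1,0,0,0],[0,0,0,0,0,0],[0,0,0,0,0,0]]' | grep -E "tcp|force|grip"; python3 -m jog '[[0,0,0,0,0,2],[0,0,0,0,0,3],[0,0,0,0,0,3],[0,0,0,0,0,2],[0,0,0,0,0,0]]' ; python3 -c "
from h import *
s=sense();print(s['joints'].round(1),s['moment'].round(2));plan((.557,.2212,.181),60.2)"
```

```text
tcp_pos: [0.5573, 0.2212, 0.1808]
wrist_force: [-1.6, 0.2, 5.9]
gripper_width: 0.527
time_s: 20.42
tcp_pos: [0.5571, 0.2215, 0.1808]
ee_rot: [[-0.641, -0.768, 0.001], [-0.768, 0.641, 0.001], [-0.001, -0.0, -1.0]]
wrist_force: [-2.5, 0.1, 6.7]
gripper_width: 0.526
[ 37.1  21.4  -6.9  -0.  -61.7 -77. ] [0.37 0.9  0.05]
tcp [0.5571 0.2215 0.1808] yawy 140.13 F [-2.52  0.15  6.74] t 20.42 w 0.526
shift cm [ 0.03 -0.01 -0.02] rows 0.006398225324275757 turn z 79.93127461034813 tilt [0.06 0.04]
```

```bash
python3 -m jog '[[0,0,0,0,0,5],[0,0,0,0,0,6],[0,0,0,0,0,6],[0,0,0,0,0,6],[0,0,0,0,0,5]]' |grep -E "tcp|force|grip";python3 -m jog '[[0,0,0,0,0,5],[0,0,0,0,0,6],[0,0,0,0,0,6],[0,0,0,0,0,5],[0,0,0,0,0,0]]' |grep -E "tcp|force|grip"; python3 -c "
from h import *
s=sense();print(s['joints'].round(1),s['moment'].round(2));plan((.557,.2212,.181),60.2)
W=capture('wrist');cv2.imwrite('pics/r1.png',W['frame'][:,:,::-1])"
```

```text
tcp_pos: [0.5572, 0.222, 0.1808]
wrist_force: [-2.3, 1.3, 6.8]
gripper_width: 0.525
tcp_pos: [0.5576, 0.2222, 0.1809]
wrist_force: [-0.8, 2.2, 5.6]
gripper_width: 0.525
[  37.2   21.4   -6.8   -0.   -61.6 -127.1] [0.71 0.44 0.15]
tcp [0.5576 0.2222 0.1809] yawy 90.05 F [-0.78  2.21  5.62] t 21.25 w 0.525
shift cm [ 0.06 -0.1  -0.01] rows 0.025136361373963332 turn z 29.85432681596228 tilt [0.15 0.14]
```

View pics/r1.png

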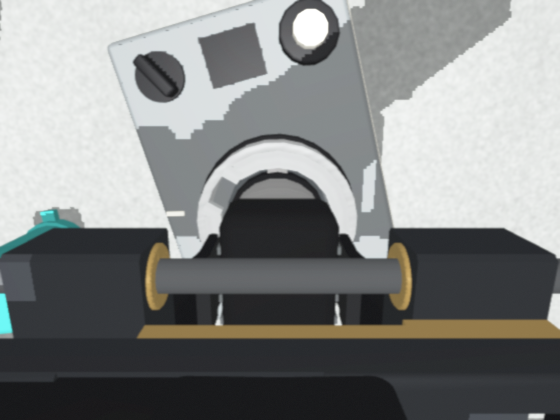

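The lug has gone under the flange. The empty notch is at about (222,190), and the cup turns with the gripper. I'll turn the rest.

```bash
python3 -m jog '[[0,0,0,0,0,5],[0,0,0,0,0,5],[0,0,0,0,0,5],[0,0,0,0,0,5],[0,0,0,0,0,0]]' |grep -E "tcp|force|grip";python3 -c "
from h import *
s=sense();print(s['moment'].round(3))";python3 -m jog '[[0,0,0,0,0,3],[0,0,0,0,0,3],[0,0,0,0,0,3],[0,0,0,0,0,1],[0,0,0,0,0,0]]' |grep -E "tcp|force|grip"; python3 -m jog '[[0,0,0,0,0,0],[0,0,0,0,0,0],[0,0,0,0,0,0],[0,0,0,0,0,0],[0,0,0,0,0,0]]' |grep -E "tcp|force|grip"; python3 -c "
from h import *
s=sense();print(s['joints'].round(1),s['moment'].round(3));plan((.557,.2212,.181),60.2)
W=capture('wrist');cv2.imwrite('pics/r2.png',W['frame'][:,:,::-1])
S=capture('side');crop(S,200,210,360,400,3.1,'pics/r2s.png')"
```

```text
tcp_pos: [0.558, 0.2222, 0.181]
wrist_force: [0.3, 1.0, 6.5]
gripper_width: 0.525
[0.555 0.078 0.15 ]
tcp_pos: [0.5581, 0.2222, 0.1811]
wrist_force: [-0.5, 1.6, 4.9]
gripper_width: 0.525
tcp_pos: [0.5582, 0.2222, 0.1811]
wrist_force: [-0.9, 0.8, 5.7]
gripper_width: 0.528
[  37.1   21.4   -6.8    0.   -61.6 -156.9] [0.484 0.057 0.238]
tcp [0.5582 0.2222 0.1811] yawy 60.24 F [-0.87  0.83  5.74] t 22.55 w 0.528
shift cm [ 0.05 -0.15  0.01] rows 0.03493251305342023 turn z 0.043612357502127 tilt [0.22 0.14]
```

View pics/r2.png

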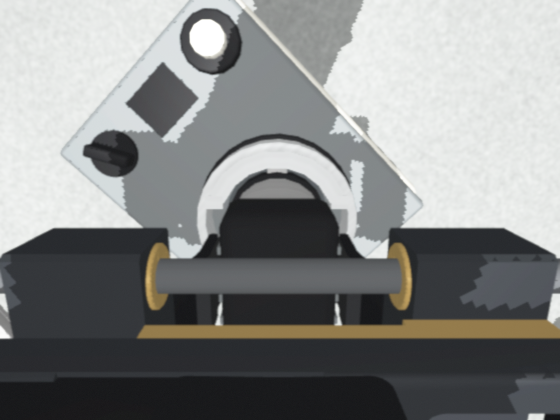

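View pics/r2s.png

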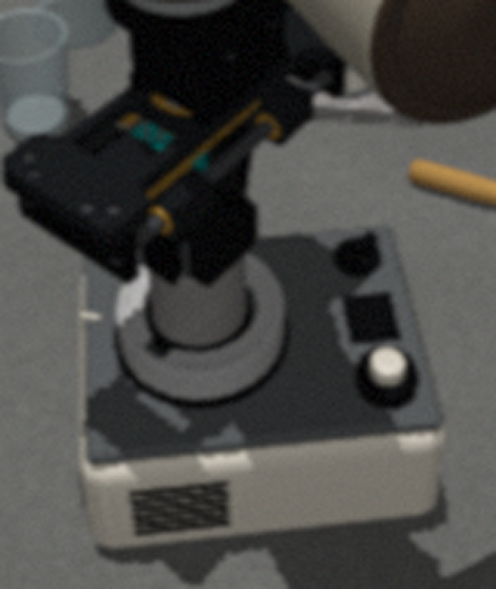

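```bash
python3 - <<'E'
from h import *
import pickle
t0,_=pickle.load(open("c0.pkl","rb"))
T=capture("top");cv2.imwrite("pics/fin.png",T["frame"][:,:,::-1])
s=sense();print(s["time_s"],s["tcp_pos"],s["wrist_force"],s["moment"],s["gripper_width"])
E
```

```text
22.7 [0.55818127 0.22222585 0.18107786] [-0.17411125  1.58669125  5.58410557] [0.5263596  0.09010437 0.14685798] 0.5229019162579195
```

View pics/fin.png

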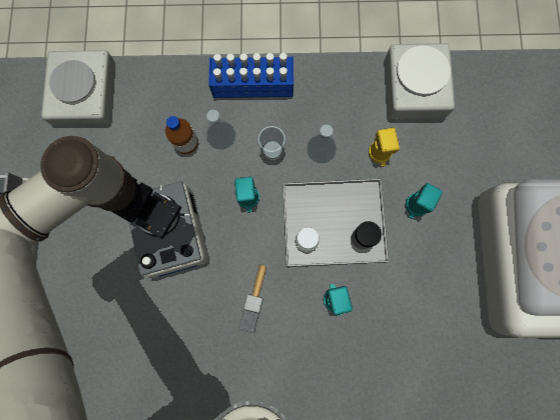

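The bystanders are where they were: jar at (308,238), can at (369,235), brush, bottle and flasks all unchanged. The cup is held in the socket, so I'll hand the job in.

```bash
python3 -c "
from station import finish_job
print(finish_job())"
```

```text
the job is handed in; nothing more can be done
None
```

The job is handed in. The mill's reset button was pressed and came back up, and the gripper is holding the loaded cup down in the socket, turned to the run position.

- **Reset button:** I pressed it to a hard stop twice. The force stayed within its spring range over about 6 mm of travel, and a picture afterwards showed the cap back up. The hard stop read about 4 mm higher than the stated heights; the 6 mm of travel still matched.
- **Cup in the socket:** The wrist camera showed the lug centred in its notch. The plate met the cup at a reading of 0.188, about 1 mm below where I expected it, and I pushed about 7 mm further down.
- **Quarter turn:** I turned it 90° clockwise (tool angle from 150.1° to 60.2°).
- **Last checks:** The push was 5.6 N. The opening read 0.52, steady on the 46 mm grip. The turning moment read 0.15 to 0.24 N m, noisy but in line with the switch's return spring. The clock read 22.7 s of the 64 s allowed. The top view showed the other things where they were.
- **Not measured directly:** The switch angle and plate travel can't be read, so I inferred them from the tool's pose, the force and the pictures.

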